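Unload the analyser's tube lane into the archive rack in run order

TASK

The four capped sample tubes standing in pucks on the short lane have been through the analyser; put them away in the four empty places of the grey rack, in the same order as they stand in the lane: the tube next to the lane's black stop goes into the place next to the rack's handle, the one behind it into the next place, and so on. Keep every tube upright on the way and leave each standing fully down in its place.

Things in the scene. Friction and masses are not known exactly. Their poses are not given: they have to be found in the camera images.
- tube_a: Capped sample tube with a pink cap, 91 mm tall, 20 g. Origin at the centre of its underside, z up along the tube. The body is 13.6 mm in diameter with a label; the cap begins 74 mm above the origin and is 17 mm in diameter; grip it by the cap. At the start it stands loosely in puck_a.
- tube_b: Capped sample tube with an orange stepped cap that narrows upwards, 106 mm tall, 20 g. Origin at the centre of its underside, z up along the tube. The body is 13.6 mm in diameter with a label; the cap begins 78 mm above the origin and is 17 mm in diameter at its foot; grip this one near the foot of the cap, about 84 mm up, not at its thin top. At the start it stands loosely in puck_b.
- tube_c: Capped sample tube with a white cap, 100 mm tall, 20 g. Origin at the centre of its underside, z up along the tube. The body is 13.6 mm in diameter with a label; the cap begins 82 mm above the origin and is 17 mm in diameter; grip it by the cap. At the start it stands loosely in puck_c.
- tube_d: Capped sample tube with a blue cap, 91 mm tall, 20 g. Origin at the centre of its underside, z up along the tube. The body is 13.6 mm in diameter with a label; the cap begins 74 mm above the origin and is 17 mm in diameter; grip it by the cap. At the start it stands loosely in puck_d.
- puck_a: Round white puck, 34 mm diameter, 32 mm high, on the lane's belt and held fast there; tube_a stands in its 16.4 mm bore at the start. Origin at the centre of its underside, 18 mm above the bench; bore floor 6 mm above the origin. The four pucks stand in a straight row at 38 mm pitch, in any order.
- puck_b: Round white puck, 34 mm diameter, 32 mm high, on the lane's belt and held fast there; tube_b stands in its 16.4 mm bore at the start. Origin at the centre of its underside, 18 mm above the bench; bore floor 6 mm above the origin. The four pucks stand in a straight row at 38 mm pitch, in any order.
- puck_c: Round white puck, 34 mm diameter, 32 mm high, on the lane's belt and held fast there; tube_c stands in its 16.4 mm bore at the start. Origin at the centre of its underside, 18 mm above the bench; bore floor 6 mm above the origin. The four pucks stand in a straight row at 38 mm pitch, in any order.
- puck_d: Round white puck, 34 mm diameter, 32 mm high, on the lane's belt and held fast there; tube_d stands in its 16.4 mm bore at the start. Origin at the centre of its underside, 18 mm above the bench; bore floor 6 mm above the origin. The four pucks stand in a straight row at 38 mm pitch, in any order.
- lane_stop: The lane's stop, fixed: a black block bridging one end of the lane, 56 mm across, 54 mm high with the round aluminium button on top; the lane's other end is open, with a low bare steel roller. Origin at bench level on the row's line, 31 mm from the centre of the nearest puck (then 69, 107, 145 mm). The lane is a belt track 50 mm wide, rails 28 mm high, feet 80 mm across.
- rack: Grey one-row tube rack, fixed, 216 x 44 x 54 mm. Origin at the centre of its underside; x runs along the row away from the steel wire handle, which juts out 28 mm at its -x end. Five countersunk 18 mm holes at x = -76, -38, 0, 38, 76 mm, y = 0; a seated tube's underside is 6 mm above the origin. The four nearest the handle are empty; the fifth holds another tube, white cap, 96 mm tall.
Not all that is in view belongs to the job. What is shaped like the tube_c but green or yellow is not meant.

How it is judged (in metres and radians):
At the end, for the whole second after the job is handed in: Each tube stands in the rack place of its turn (nearest the stop = nearest the handle): its underside within 10 mm of the place's axis along and across the rack and within 8 mm of the seated height, tilted less than 0.2 rad, and at rest (under 20 mm/s) (((horizontal distance between puck_a and lane_stop between 0.016 and 0.046 m and x of tube_a in the frame of rack between -0.086 and -0.066 m and y of tube_a in the frame of rack between -0.01 and 0.01 m and z of tube_a in the frame of rack between -0.002 and 0.014 m) or (horizontal distance between puck_a and lane_stop between 0.054 and 0.084 m and x of tube_a in the frame of rack between -0.048 and -0.028 m and y of tube_a in the frame of rack between -0.01 and 0.01 m and z of tube_a in the frame of rack between -0.002 and 0.014 m) or (horizontal distance between puck_a and lane_stop between 0.092 and 0.122 m and x of tube_a in the frame of rack between -0.01 and 0.01 m and y of tube_a in the frame of rack between -0.01 and 0.01 m and z of tube_a in the frame of rack between -0.002 and 0.014 m) or (horizontal distance between puck_a and lane_stop between 0.13 and 0.16 m and x of tube_a in the frame of rack between 0.028 and 0.048 m and y of tube_a in the frame of rack between -0.01 and 0.01 m and z of tube_a in the frame of rack between -0.002 and 0.014 m)) and angle between each of tube_a, tube_b, tube_c, tube_d's own z axis and vertical below 0.2 rad and linear speed of each of tube_a, tube_b, tube_c, tube_d below 0.02 m/s and ((horizontal distance between puck_b and lane_stop between 0.016 and 0.046 m and x of tube_b in the frame of rack between -0.086 and -0.066 m and y of tube_b in the frame of rack between -0.01 and 0.01 m and z of tube_b in the frame of rack between -0.002 and 0.014 m) or (horizontal distance between puck_b and lane_stop between 0.054 and 0.084 m and x of tube_b in the frame of rack between -0.048 and -0.028 m and y of tube_b in the frame of rack between -0.01 and 0.01 m and z of tube_b in the frame of rack between -0.002 and 0.014 m) or (horizontal distance between puck_b and lane_stop between 0.092 and 0.122 m and x of tube_b in the frame of rack between -0.01 and 0.01 m and y of tube_b in the frame of rack between -0.01 and 0.01 m and z of tube_b in the frame of rack between -0.002 and 0.014 m) or (horizontal distance between puck_b and lane_stop between 0.13 and 0.16 m and x of tube_b in the frame of rack between 0.028 and 0.048 m and y of tube_b in the frame of rack between -0.01 and 0.01 m and z of tube_b in the frame of rack between -0.002 and 0.014 m)) and ((horizontal distance between puck_c and lane_stop between 0.016 and 0.046 m and x of tube_c in the frame of rack between -0.086 and -0.066 m and y of tube_c in the frame of rack between -0.01 and 0.01 m and z of tube_c in the frame of rack between -0.002 and 0.014 m) or (horizontal distance between puck_c and lane_stop between 0.054 and 0.084 m and x of tube_c in the frame of rack between -0.048 and -0.028 m and y of tube_c in the frame of rack between -0.01 and 0.01 m and z of tube_c in the frame of rack between -0.002 and 0.014 m) or (horizontal distance between puck_c and lane_stop between 0.092 and 0.122 m and x of tube_c in the frame of rack between -0.01 and 0.01 m and y of tube_c in the frame of rack between -0.01 and 0.01 m and z of tube_c in the frame of rack between -0.002 and 0.014 m) or (horizontal distance between puck_c and lane_stop between 0.13 and 0.16 m and x of tube_c in the frame of rack between 0.028 and 0.048 m and y of tube_c in the frame of rack between -0.01 and 0.01 m and z of tube_c in the frame of rack between -0.002 and 0.014 m)) and ((horizontal distance between puck_d and lane_stop between 0.016 and 0.046 m and x of tube_d in the frame of rack between -0.086 and -0.066 m and y of tube_d in the frame of rack between -0.01 and 0.01 m and z of tube_d in the frame of rack between -0.002 and 0.014 m) or (horizontal distance between puck_d and lane_stop between 0.054 and 0.084 m and x of tube_d in the frame of rack between -0.048 and -0.028 m and y of tube_d in the frame of rack between -0.01 and 0.01 m and z of tube_d in the frame of rack between -0.002 and 0.014 m) or (horizontal distance between puck_d and lane_stop between 0.092 and 0.122 m and x of tube_d in the frame of rack between -0.01 and 0.01 m and y of tube_d in the frame of rack between -0.01 and 0.01 m and z of tube_d in the frame of rack between -0.002 and 0.014 m) or (horizontal distance between puck_d and lane_stop between 0.13 and 0.16 m and x of tube_d in the frame of rack between 0.028 and 0.048 m and y of tube_d in the frame of rack between -0.01 and 0.01 m and z of tube_d in the frame of rack between -0.002 and 0.014 m))); the robot touches nothing.
It fails at once if one of the four tubes is tipped more than 40 degrees from upright (angle between any of tube_a, tube_b, tube_c, tube_d's own z axis and vertical above 0.7 rad).
It also fails if it takes over 102 s, if anything falls off the work surface, if the arm or the gripper's body presses on something with over 40 N, if the wrist force passes 120 N, or if a joint passes its speed limit or range.

ROBOT

A 7-joint arm with a two-finger parallel gripper is mounted at the origin on a cart in front of the work surface, level with it; the furniture and walls round the work are solid. World frame = base frame: x ahead of the robot, y to its left, z up, the work surface at z = 0. Lengths are in mm, angles in rad, forces in N, time in s.
With the tool pointing down it reaches from about 400 to 875 mm from the base axis. Payload 4.4 kg.
Tool frame: the origin (TCP) lies midway between the tips of the shut fingers; the grasp point (between the pads) lies 19 mm behind it; z points along the fingers, y is the direction in which the jaws open and shut (so a half turn about z gives the same grasp; the last joint's range is limited). The gripper opens to 85 mm and grips with 20 to 120 N. Pads are 22 mm wide; open, the fingers measure 114 mm over their backs; the gripper's body (76 mm by 85 mm) begins 54 mm behind the grasp point. The pads swing forward as they close: fully open they stand 13 mm farther back than shut.
Start: joints at [-1.191, 0.628, 0.038, 1.517, -0.027, 0.996, -0.02], TCP at [280.246, 586.498, 231.313] pointing down, gripper open.
Joint ranges: [-3.06, 3.06], [-0.37, 2.12], [-1.25, 1.32], [0.18, 2.47], [-1.1, 4.24], [0.23, 1.98], [-2.94, 2.94]. Speed limits (rad/s): [2.57, 2.57, 3.14, 3.14, 3.14, 3.14, 3.14].

INTERFACE

Orientations are given as [roll, pitch, yaw] about the fixed x, y, z axes, in that order (R = Rz(yaw) Ry(pitch) Rx(roll)).
In Python, from cell import ctrl, vision gives the robot as it stands.
- The arm moves only by the tool play_rows, never from a script. Its arguments are lists of equal length, an entry for each row: "slide": the shift along the tool's x, y, z in mm, a list of three; "turn": the turn about the tool's z in rad; "fingers": the opening, from 0 (shut) to 1 (fully open). A call has 1 to 5 rows; each row is the pose to reach, as a shift and turn from the pose measured when the call began, along the tool's axes at that moment; what a row does not reach only later rows make up. A row lasts 1/8 s, in which the tool goes at most 62.5 mm and 10.7 degrees, less where a joint would pass 70% of its speed; a pose out of reach is approached as far as the arm can. A call with a gripper value outside its range is refused whole. The fingers move at their own pace and stop on an object; the grip force is fixed at half the most. Time passes only in rows, so rows that repeat a pose let the fingers close. It gives the time, the measured TCP pose, the force and the opening at its end, in the units of the state.
- ctrl.read_state(): the state, without advancing time (a new reading comes with each control period).
- vision.get_image(name): name is "scene" or "top"; returns (picture, depth): 420x560x3 uint8, blue, green, red; 420x560 float32, mm along the optical axis (not along the pixel's ray), 0 where there is no reading.
- vision.camera_params(name): a dict with "fx", "fy", "cx", "cy" (pixels), "position" and "rotation" of the camera in the world. Camera axes: x right, y up, looking along -z (the intrinsics and any distortion apply to the point x, -y, -z); pixel columns grow to the right and rows downward; lengths in mm; the calibration is good to about 2 mm. A picture is of the moment at which its call begins. camera_params takes no time and is no camera call.
- ctrl.finish_job(): hands the job in, once; it reports no verdict.
The state is a dict: "clock": time; "qpos": joint angles; "qd": joint speeds; "tau": joint torques, N m; "eef_pos": TCP position; "tool_rot": TCP orientation; "force": force on the tool from outside, world axes, zero at the start; "torque": the same for the moment, N m; "width": finger opening in mm.
Only numpy, scipy, OpenCV 4.12 (cv2) and the standard library are available. Lean on these libraries where they do the work, as an engineer would, in place of code of your own. Each camera call takes 0.05 s, during which the arm holds its last target.

## Working session

There is one attempt and no reset: what is moved stays moved. The work goes in short steps, Python scripts to look and compute and a tool call to move; the robot and the scene stay as the last step left them, time stands still between calls to the robot, and variables do not carry over. Pictures are saved under pics/ and viewed, and the job is handed in when it is done.

Besides the shell and the picture viewer there is one more tool, called after "Call:" as name([rows], argument=value, ...), one row to a line, values as JSON. play_rows: Moves the arm, as the interface text tells. Its arguments: {"type":"object","properties":{"slide":{"type":"array"},"turn":{"type":"array"},"fingers":{"type":"array"}},"required":["slide","turn","fingers"]}

```bash
ls; mkdir -p pics
python3 - <<'E'
from cell import ctrl, vision
import cv2,numpy as np
s=ctrl.read_state();print({k:np.round(v,3).tolist() for k,v in s.items()})
for n in("scene","top"):
    p,d=vision.get_image(n);cv2.imwrite(f"pics/{n}0.png",p);np.save(f"pics/{n}0.npy",d);cp=vision.camera_params(n);print(n,cp)
E
```

```text
pics
{'clock': 0.0, 'qpos': [-1.191, 0.629, 0.038, 1.518, -0.027, 0.996, -0.02], 'qd': [0.001, 0.001, 0.001, -0.0, 0.0, 0.0, -0.0], 'tau': [0.001, -56.341, 1.226, -19.346, 0.011, 0.01, -0.0], 'eef_pos': [279.976, 585.934, 230.383], 'tool_rot': [-3.14, 0.0, 2.696], 'force': [-0.327, -0.49, -0.124], 'torque': [-0.018, -0.043, -0.022], 'width': 85.606}
scene {'fx': 525.3419692976447, 'fy': 525.3419692976447, 'cx': 287.15301510383125, 'cy': 208.29867796082658, 'position': array([  25.15104699, -715.64866453,  568.47668798]), 'rotation': array([ 1.05195182,  0.01721047, -0.69823411])}
top {'fx': 401.0675376001531, 'fy': 401.0675376001531, 'cx': 278.15240086879214, 'cy': 210.45435674051694, 'position': array([471.73527583, -38.79369664, 948.54896808]), 'rotation': array([ 0.13594411,  0.02705932, -1.56282446])}
```

View pics/scene0.png

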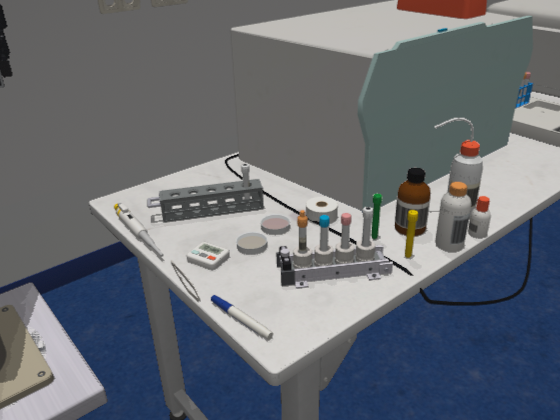

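View pics/top0.png

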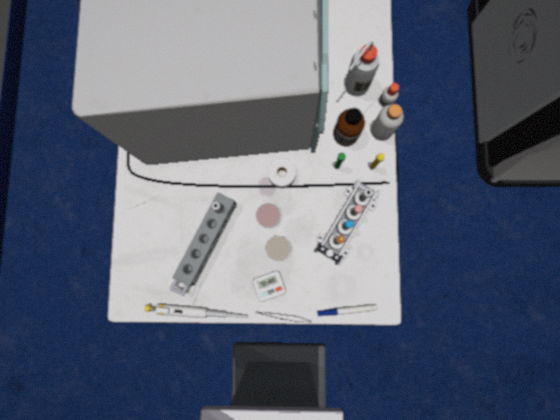

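The scene picture shows the lane running from its black stop at (285,265), with caps orange (302,218), blue (324,222), pink (346,218) and white (368,212). The rack is at (212,200) with its handle on the left. In the top picture the lane runs from (328,252) to (365,190) and the rack from (180,288) to (228,200). Next I'll measure them.

```bash
cat > h.py <<'E'
from cell import ctrl, vision
import cv2,numpy as np
from scipy.spatial.transform import Rotation as R
def cam(n):
    c=vision.camera_params(n);return c,R.from_euler('xyz',c['rotation']).as_matrix()
def ray(n,u,v):
    c,M=cam(n);d=np.array([(u-c['cx'])/c['fx'],-(v-c['cy'])/c['fy'],-1]);return c['position'],M@d
def onplane(n,u,v,z):
    p,d=ray(n,u,v);return p+d*(z-p[2])/d[2]
def pts(n,D):
    c,M=cam(n);v,u=np.mgrid[:D.shape[0],:D.shape[1]]
    P=np.stack([(u-c['cx'])/c['fx']*D,-(v-c['cy'])/c['fy']*D,-D],-1);return P@M.T+c['position']
def proj(n,X):
    c,M=cam(n);q=(np.asarray(X)-c['position'])@M;return np.array([c['cx']+c['fx']*q[0]/-q[2],c['cy']-c['fy']*q[1]/-q[2]])
E
python3 - <<'E'
from h import *
t=cv2.imread('pics/top0.png');s=cv2.imread('pics/scene0.png')
cv2.imwrite('pics/tz.png',cv2.resize(t[170:310,150:400],None,fx=3.2,fy=3.2,interpolation=2))
cv2.imwrite('pics/sz.png',cv2.resize(s[140:300,140:420],None,fx=2.85,fy=2.85,interpolation=2))
for n in('top','scene'):
    D=np.load(f'pics/{n}0.npy');P=pts(n,D)
    im=t if n=='top' else s
    h=cv2.cvtColor(im,cv2.COLOR_BGR2HSV)
    Z=P[...,2]
    print(n,'bench z',np.median(Z[(h[...,1]<40)&(h[...,2]>200)]))
    box=np.zeros(Z.shape,bool)
    if n=='top': box[170:270,310:390]=1
    else: box[190:270,280:385]=1
    for name,(a,b) in dict(orange=(5,16),blue=(95,110),pink=(165,185)).items():
        H=h[...,0].astype(int); m=box&(((H>=a)&(H<=b))|((H+180>=a)&(H+180<=b)))&(h[...,1]>70)&(h[...,2]>90)
        k,l,st,ce=cv2.connectedComponentsWithStats(m.astype(np.uint8))
        i=1+np.argmax(st[1:,4]);mm=l==i
        print(n,name,st[i],ce[i],'dpt med',np.median(P[mm],0).round(1),'zmax',Z[mm].max().round(1))
E
```

```text
top bench z -1.542940736855826
top orange [335 235  10   8  54] [339.68518519 238.94444444] dpt med [ 526.  -142.4  117.6] zmax 129.3
top blue [345 219   9   9  63] [348.87301587 223.52380952] dpt med [ 558.7 -163.2  112.4] zmax 115.8
top pink [354 209   4   3   6] [355.33333333 210.33333333] dpt med [ 587.  -176.7  113.2] zmax 114.3
scene bench z -1.210539472710252
scene orange [297 210  11  18 139] [302.03597122 219.30215827] dpt med [ 523.9 -148.7  115.4] zmax 568.5
scene blue [319 215  11  13 120] [324.04166667 220.65833333] dpt med [ 556.4 -168.   108.7] zmax 115.8
scene pink [342 213   9  12  91] [345.71428571 218.47252747] dpt med [ 587.1 -187.2  110.8] zmax 115.0
```

View pics/tz.png

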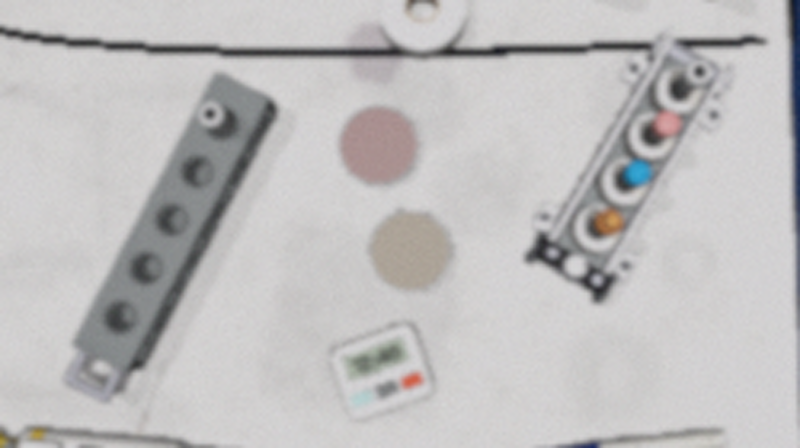

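View pics/sz.png

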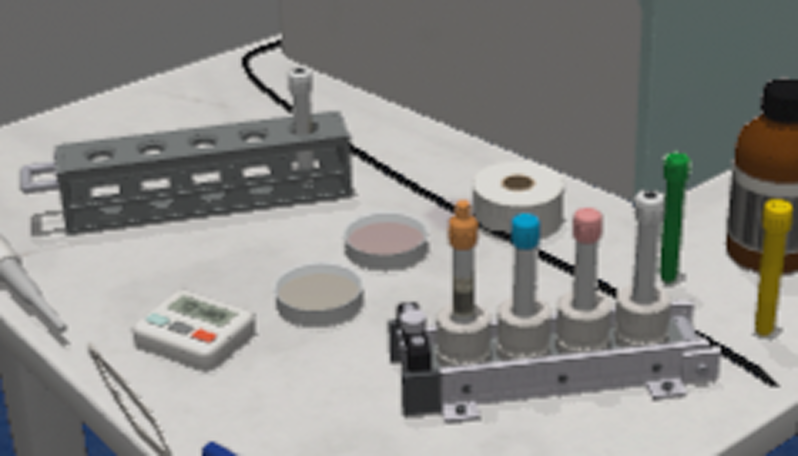

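The zooms confirm the order from the stop: orange (b), blue (d), pink (a), white (c). The empty rack holes are at zoom (121,317), (147,268), (172,219) and (198,172), counted from the handle. Next come the cap centres in both views and the hole centres.

Run:
```python
from h import *
t=cv2.imread('pics/top0.png');s=cv2.imread('pics/scene0.png')
caps=dict(orange=((339.7,238.9),(302.0,219.3),114),blue=((348.9,223.5),(324.0,220.7),106.5),pink=(None,(345.7,218.5),106.5))
# pink with looser sat in top
for im,n,box in((t,'top',(310,390,170,270)),(s,'scene',(335,360,205,240))):
    h=cv2.cvtColor(im,cv2.COLOR_BGR2HSV).astype(int);m=((h[...,0]>165)|(h[...,0]<5))&(h[...,1]>30)&(h[...,2]>120)
    b=np.zeros_like(m);b[box[2]:box[3],box[0]:box[1]]=1
    k,l,st,ce=cv2.connectedComponentsWithStats((m&b).astype(np.uint8));i=1+np.argmax(st[1:,4]);print(n,'pink',st[i],ce[i])
    if n=='top': pt=tuple(ce[i])
    else: ps=tuple(ce[i])
caps['pink']=(pt,ps,106.5)
caps['white']=((367.8,192.5),(367.4,210),116)
def tri(a,b):
    (p,d),(q,e)=a,b; A=np.stack([d,-e],1);x=np.linalg.lstsq(A,q-p,rcond=None)[0];X,Y=p+d*x[0],q+e*x[1];return (X+Y)/2,np.linalg.norm(X-Y)
for k,(a,b,z) in caps.items():
    print(k,'top',onplane('top',*a,z).round(1),'scene',onplane('scene',*b,z).round(1),'tri',*[np.round(x,1) for x in tri(ray('top',*a),ray('scene',*b))])
# holes top
g=cv2.cvtColor(t,cv2.COLOR_BGR2GRAY);gs=cv2.cvtColor(s,cv2.COLOR_BGR2GRAY)
H=[]
for zx,zy in((121,317),(147,268),(172,219),(198,172)):
    u,v=150+zx/3.2,170+zy/3.2;u0,v0=int(u)-6,int(v)-6
    w=g[v0:v0+13,u0:u0+13].astype(float);wt=np.clip(np.median(w)-12-w,0,25)
    yy,xx=np.mgrid[:13,:13];c=(u0+(xx*wt).sum()/wt.sum(),v0+(yy*wt).sum()/wt.sum());X=onplane('top',*c,54);H.append(X);print('hole',np.round(c,1),X.round(1))
H=np.array(H)[:,:2];print(np.linalg.norm(np.diff(H,axis=0),axis=1))
print('t5',onplane('top',150+210/3.2,170+115/3.2,102))
for zx,zy in((101,155),(151,148),(204,141),(254,134)):
    u,v=140+zx/2.85,140+zy/2.85;print('scene hole',onplane('scene',u,v,54).round(1))
# depth-based rack top
D=np.load('pics/top0.npy');P=pts('top',D);m=(abs(P[...,2]-54)<5);m[:,:165]=0;m[:,240:]=0;m[:190]=0;m[295:]=0
q=P[m][:,:2].astype(np.float32);print(m.sum(),cv2.minAreaRect(q),np.median(P[m][:,2]))
```

```text
top pink [353 204  10   9  65] [358.03076923 208.06153846]
scene pink [341 213  10   9  70] [345.7        216.54285714]
orange top [ 526.8 -143.4  114. ] scene [ 525.5 -146.1  114. ] tri [ 527.2 -143.8  112.3] 0.6
blue top [ 559.8 -164.   106.5] scene [ 558.7 -165.   106.5] tri [ 559.8 -164.   105.6] 0.2
pink top [ 592.6 -183.7  106.5] scene [ 596.  -179.7  106.5] tri [ 592.2 -183.2  109.5] 0.2
white top [ 624.3 -203.   116. ] scene [ 627.8 -200.   116. ] tri [ 624.1 -202.7  118.6] 0.7
hole [186.1 269.1] [461.5 189.9  54. ]
hole [193.9 253.7] [495.8 173.8  54. ]
hole [201.7 238.2] [530.5 157.3  54. ]
hole [209.7 222.8] [565.3 140.6  54. ]
[37.93999006 38.38153139 38.61289641]
t5 [596.58847169 119.20248795 102.        ]
scene hole [461.2 180.4  54. ]
scene hole [494.4 165.3  54. ]
scene hole [529.8 148.5  54. ]
scene hole [564. 133.  54.]
1596 ((530.4826049804688, 153.5202178955078), (45.117591857910156, 217.84967041015625), 63.73046112060547) 52.41336746192576
```

```bash
cat >> h.py <<'E'
def plan(x,y,z,yaw):
    s=ctrl.read_state();M=R.from_euler('xyz',s['tool_rot']).as_matrix()
    d=M.T@(np.array([x,y,z])-s['eef_pos']);w=s['tool_rot'][2]
    tn=-(((yaw-w)+np.pi)%(2*np.pi)-np.pi)
    print('clock',round(s['clock'],2),'pos',s['eef_pos'].round(1),'rot',s['tool_rot'].round(3),'F',s['force'].round(1),'w',round(float(s['width']),1),'| slide',d.round(1),'turn',round(tn,3))
E
python3 - <<'E'
from h import *
D=np.load('pics/top0.npy');P=pts('top',D)
m=(abs(P[...,2]-54)<5);m[:,:165]=0;m[:,240:]=0;m[:190]=0;m[295:]=0
q=P[m][:,:2]
# rotate to rack axis, edges by per-bin extents
for a in(-25.0,-25.5,-26.,-26.5):
    e=np.array([np.cos(np.radians(a)),np.sin(np.radians(a))]);n=np.array([-e[1],e[0]])
    c=q-[530.5,153.5];u=c@e;w=c@n
    L=[];
    for b in range(-90,91,15):
        k=abs(u-b)<7.5;L.append((w[k].min(),w[k].max()))
    L=np.array(L);print(a,L.mean(0).round(2),np.polyfit(np.arange(-90,91,15),L.mean(1),1).round(3),(u.min(),u.max()))
for nme,(u,v) in dict(green=(340,157),yellow=(378.5,159)).items(): print(nme,onplane('top',u,v,95),P[int(v),int(u)])
k=(P[...,2]>140)&(P[...,1]<300)&(P[...,1]>-300)&(P[...,0]>300);v=P[k];print('tall near',v[np.argsort(v[:,0])[:5]].round(0))
k=k&(abs(P[...,1]+200)<60);v=P[k];print(v[np.argsort(v[:,0])[:3]].round(0))
plan(526.8,-144,230,2.6)
E
```

```text
-25.0 [-22.1   22.08] [-0.023 -0.008] (np.float64(-109.2278341259472), np.float64(109.11670384446171))
-25.5 [-22.09  22.07] [-0.014 -0.01 ] (np.float64(-109.12456747962548), np.float64(109.01734435856706))
-26.0 [-22.08  22.06] [-0.005 -0.01 ] (np.float64(-109.01299057499726), np.float64(108.90968277982168))
-26.5 [-22.08  22.06] [ 0.004 -0.012] (np.float64(-108.8931119090758), np.float64(108.9489620869496))
green [ 706.49787153 -148.66043892   95.        ] [ 706.55395318 -148.68668461   94.79609856]
yellow [ 702.0760483  -231.90321321   95.        ] [ 701.46711554 -230.31716926   97.25377738]
tall near [[472. -39. 949.]
 [472. -39. 949.]
 [472. -39. 949.]
 [472. -39. 949.]
 [472. -39. 949.]]
[[ 858. -158.  196.]
 [ 859. -160.  195.]
 [ 859. -159.  198.]]
clock 0.1 pos [280.  586.  230.5] rot [-3.14   0.     2.696] F [-0.2 -0.2 -0.2] w 85.0 | slide [-537.4 -552.2    1.5] turn 0.096
```

Call:
play_rows([
  [-30,-31,0],
  [-73,-75,0],
  [-116,-119,0],
  [-159,-163,0],
  [-202,-207,0],
], turn=[0.02,0.04,0.06,0.08,0.096], fingers=[0.5,0.5,0.5,0.5,0.5])

```text
clock: 0.72
eef_pos: [373.4, 310.1, 230.7]
tool_rot: [-3.14, 0.0, 2.599]
force: [1.2, 0.2, 0.3]
width: 42.4
```

```bash
python3 -c "
from h import *
plan(526.8,-144,190,2.6)"
```

```text
clock 0.72 pos [373.4 310.1 230.7] rot [-3.14   0.     2.599] F [1.2 0.2 0.3] w 42.4 | slide [-365.7 -309.7   41.4] turn -0.001
```

Call:
play_rows([
  [-45,-38,5],
  [-90,-76,10],
  [-135,-114,15],
  [-180,-152,20],
  [-225,-190,25],
], turn=[0,0,0,0,0], fingers=[0.5,0.5,0.5,0.5,0.5])

```text
clock: 1.35
eef_pos: [468.4, 29.5, 205.9]
tool_rot: [-3.14, 0.0, 2.6]
force: [2.1, 1.1, -0.2]
width: 42.9
```

Call:
play_rows([
  [-45,-38,5],
  [-90,-76,10],
  [-130,-110,15],
  [-145,-122,18],
  [-145,-122,18],
], turn=[0,0,0,0,0], fingers=[0.5,0.5,0.5,0.5,0.5])

```text
clock: 1.98
eef_pos: [529.3, -150.6, 187.6]
tool_rot: [-3.14, -0.001, 2.598]
force: [-0.0, 0.8, 0.7]
width: 42.8
```

```bash
python3 -c "
from h import *
plan(526.8,-144,140,2.599)
for n in('scene','top'):
    p,d=vision.get_image(n);np.save(f'pics/{n}1.npy',d);cv2.imwrite(f'pics/{n}1.png',p)
"
```

```text
clock 1.98 pos [ 529.3 -150.6  187.6] rot [-3.140e+00 -1.000e-03  2.598e+00] F [-0.   0.8  0.7] w 42.8 | slide [ 5.5  4.5 47.6] turn -0.001
```

View pics/scene1.png

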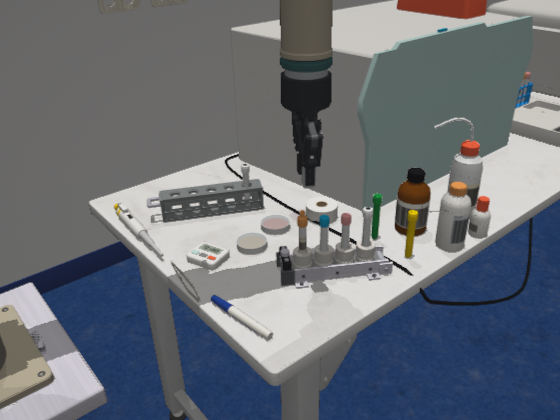

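The fingertips are at (311,185), over the orange cap at (302,218), and the lane is undisturbed. Going down to grip.

Call:
play_rows([
  [5.5,4.5,25],
  [5.5,4.5,50],
  [5.5,4.5,75],
  [5.5,4.5,99],
  [5.5,4.5,99],
], turn=[0,0,0,0,0], fingers=[0.5,0.5,0.5,0.5,0.5])

```text
clock: 2.7
eef_pos: [525.2, -138.2, 87.9]
tool_rot: [-3.141, -0.006, 2.605]
force: [0.3, 0.3, -0.0]
width: 42.6
```

```bash
python3 -c "
from h import *
plan(526.8,-144,88,2.599)
for n in('scene','top'):
    p,d=vision.get_image(n);np.save(f'pics/{n}2.npy',d);cv2.imwrite(f'pics/{n}2.png',p)
    if n=='scene': cv2.imwrite('pics/s2z.png',cv2.resize(p[140:300,220:420],None,fx=3.5,fy=3.5,interpolation=2))
print(proj('scene',ctrl.read_state()['eef_pos']))
"
```

```text
clock 2.7 pos [ 525.2 -138.2   87.9] rot [-3.141 -0.006  2.605] F [ 0.3  0.3 -0. ] w 42.6 | slide [-4.3 -4.1 -0.1] turn 0.006
[300.11605109 229.74823973]
```

View pics/s2z.png

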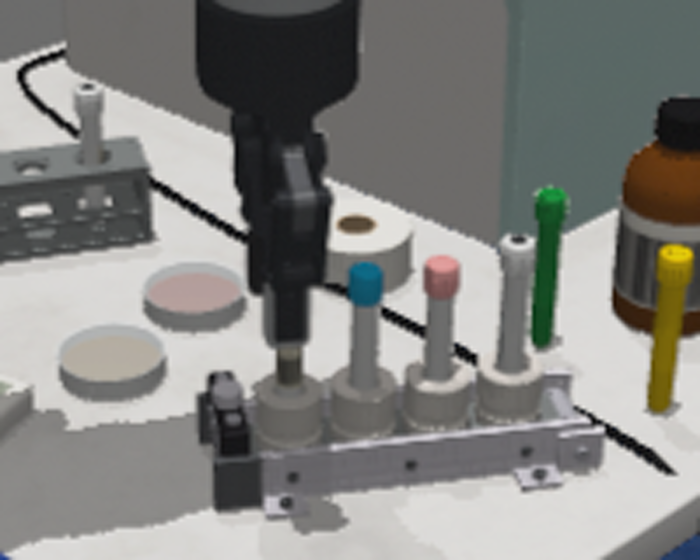

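The gripper straddles the orange cap at zoom (288,300), but it is about 6 mm off. I'll correct that and then close.

Call:
play_rows([
  [-4,-4,0],
  [-4,-4,0],
  [-4,-4,0],
  [-4,-4,0],
], turn=[0,0,0,0], fingers=[0.5,0.5,0.5,0.5])

```text
clock: 3.3
eef_pos: [528.3, -145.0, 89.8]
tool_rot: [-3.142, -0.001, 2.604]
force: [0.1, 0.0, 0.5]
width: 42.6
```

```bash
python3 -c "
from h import *
plan(526.8,-144,88,2.599);s=ctrl.read_state();print(s['qd'])
"
```

```text
clock 3.3 pos [ 528.3 -145.    89.8] rot [-3.142e+00 -1.000e-03  2.604e+00] F [0.1 0.  0.5] w 42.6 | slide [1.8 0.1 1.8] turn 0.005
[ 0.00076511  0.00382653 -0.00025526  0.00011335  0.00094877  0.00085401
 -0.00075636]
```

Call:
play_rows([
  [-1,0,2],
  [-1,0,2],
  [-1,0,2],
  [-1,0,2],
  [-1,0,2],
], turn=[0,0,0,0,0], fingers=[0.3,0,0,0,0])

```text
clock: 3.92
eef_pos: [529.0, -145.6, 87.8]
tool_rot: [-3.141, -0.001, 2.604]
force: [0.4, 0.4, -0.8]
width: 15.0
```

```bash
python3 -c "
from h import *
plan(526.8,-144,150,2.599)
"
```

```text
clock 3.92 pos [ 529.  -145.6   87.8] rot [-3.141e+00 -1.000e-03  2.604e+00] F [ 0.4  0.4 -0.8] w 15.0 | slide [  2.8   0.2 -62.2] turn 0.005
```

Call:
play_rows([
  [0,0,-10],
  [0,0,-25],
  [0,0,-45],
  [0,0,-70],
  [0,0,-70],
], turn=[0,0,0,0,0], fingers=[0,0,0,0,0])

```text
clock: 4.55
eef_pos: [530.8, -146.1, 160.5]
tool_rot: [3.14, 0.004, 2.604]
force: [-0.2, -0.7, 0.3]
width: 15.2
```

```bash
python3 -c "
from h import *
for n in('scene',):
    p,d=vision.get_image(n);np.save(f'pics/{n}3.npy',d);cv2.imwrite(f'pics/{n}3.png',p)
    if n=='scene': cv2.imwrite('pics/s3z.png',cv2.resize(p[100:300,220:420],None,fx=3,fy=3,interpolation=2))
print(proj('scene',ctrl.read_state()['eef_pos']))
plan(464.8,185.8,157,2.684)
"
```

```text
[303.77952167 194.69438746]
clock 4.6 pos [ 529.9 -145.8  159.3] rot [3.141e+00 1.000e-03 2.604e+00] F [ 0.5  0.1 -0.5] w 14.9 | slide [225.8 251.4   2.2] turn -0.08
```

View pics/s3z.png

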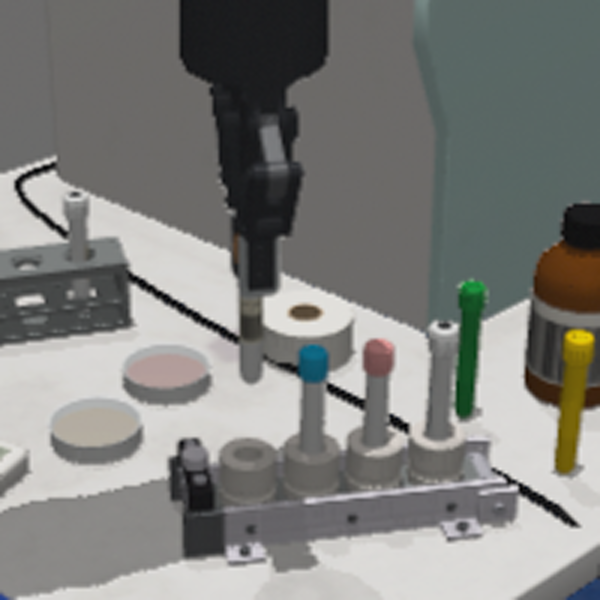

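Orange has been lifted out clean and upright: tube bottom at zoom (250,380), puck empty at (248,455). Carrying it to place 1.

Call:
play_rows([
  [20,22,0],
  [50,56,0],
  [90,100,0],
  [130,145,0],
  [165,184,0],
], turn=[0,-0.02,-0.04,-0.06,-0.08], fingers=[0,0,0,0,0])

```text
clock: 5.22
eef_pos: [481.4, 98.9, 158.7]
tool_rot: [3.141, 0.0, 2.685]
force: [0.5, 0.6, -0.5]
width: 15.5
```

```bash
python3 -c "
from h import *
plan(464.8,185.8,157,2.684)
"
```

```text
clock 5.22 pos [481.4  98.9 158.7] rot [3.141 0.    2.685] F [ 0.5  0.6 -0.5] w 15.5 | slide [53.1 70.7  1.7] turn 0.001
```

Call:
play_rows([
  [20,27,0],
  [38,50,0],
  [48,64,0],
  [53,70.5,0],
  [53,70.5,0],
], turn=[0,0,0,0,0], fingers=[0,0,0,0,0])

```text
clock: 5.85
eef_pos: [464.9, 185.1, 158.6]
tool_rot: [-3.141, 0.0, 2.685]
force: [0.6, -0.3, 0.6]
width: 15.0
```

Call:
play_rows([
  [0,0,0],
  [0,0,0],
], turn=[0,0], fingers=[0,0])

```text
clock: 6.1
eef_pos: [465.2, 184.0, 158.6]
tool_rot: [-3.141, 0.001, 2.683]
force: [0.8, -1.0, -0.5]
width: 15.0
```

```bash
python3 -c "
from h import *
plan(464.8,185.8,110,2.684)
p,d=vision.get_image('scene');cv2.imwrite('pics/s4z.png',cv2.resize(p[100:260,120:320],None,fx=3.5,fy=3.5,interpolation=2))
"
```

```text
clock 6.1 pos [465.2 184.  158.6] rot [-3.141e+00  1.000e-03  2.683e+00] F [ 0.8 -1.  -0.5] w 15.0 | slide [ 1.2  1.5 48.6] turn -0.001
```

View pics/s4z.png

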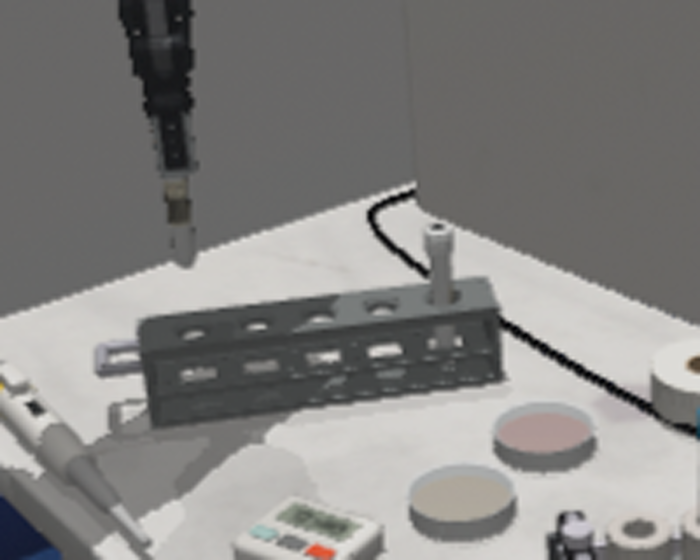

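The tube hangs close to vertical, its bottom at zoom (186,262) above hole 1 at (192,332). Descending to just above the rack, then in.

Call:
play_rows([
  [1,1,12],
  [1,1.5,25],
  [1,1.5,38],
  [1,1.5,40],
  [1,1.5,40],
], turn=[0,0,0,0,0], fingers=[0,0,0,0,0])

```text
clock: 6.78
eef_pos: [464.9, 185.9, 118.3]
tool_rot: [-3.141, 0.0, 2.683]
force: [-0.3, 0.7, -0.2]
width: 14.9
```

```bash
python3 -c "
from h import *
plan(464.8,185.8,70,2.684)
p,d=vision.get_image('scene');cv2.imwrite('pics/s5z.png',cv2.resize(p[120:240,140:290],None,fx=4.5,fy=4.5,interpolation=2))
p,d=vision.get_image('top');cv2.imwrite('pics/t5z.png',cv2.resize(p[180:310,150:300],None,fx=4.5,fy=4.5,interpolation=2))
"
```

```text
clock 6.78 pos [464.9 185.9 118.3] rot [-3.141  0.     2.683] F [-0.3  0.7 -0.2] w 14.9 | slide [ 0.  -0.1 48.3] turn -0.001
```

View pics/s5z.png

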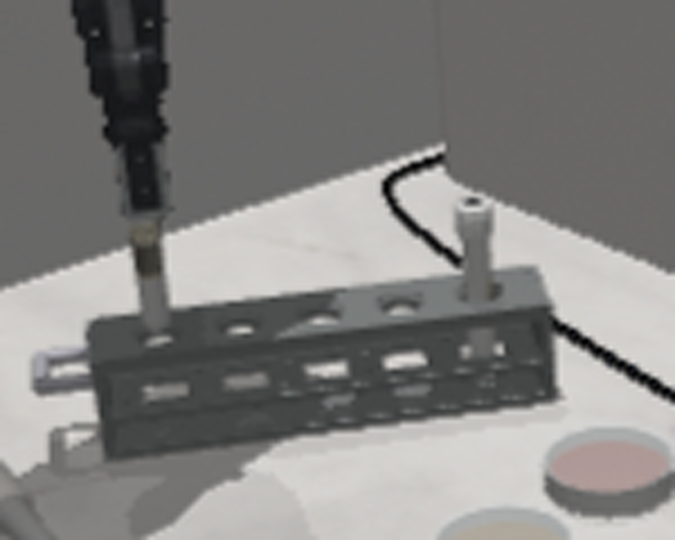

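View pics/t5z.png

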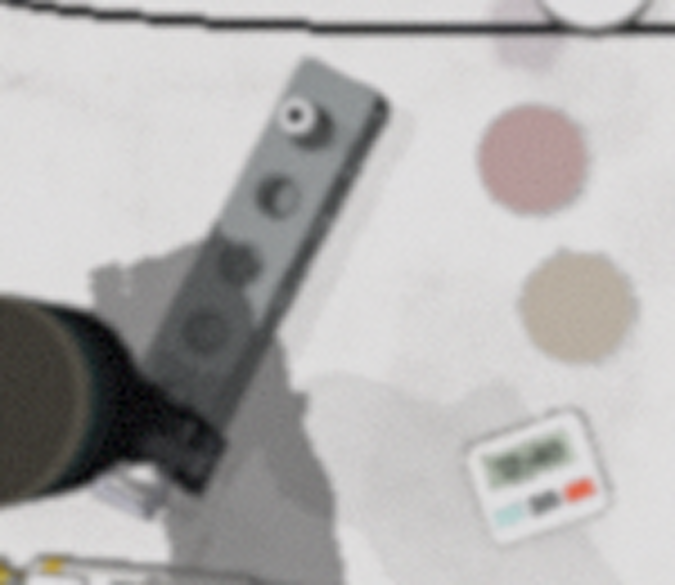

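The tube bottom lines up with hole 1 at zoom (155,333) in the scene view. Lowering it in.

Call:
play_rows([
  [0,0,10],
  [0,0,20],
  [0,0,30],
  [0,0,40],
  [0,0,46],
], turn=[0,0,0,0,0], fingers=[0,0,0,0,0])

```text
clock: 7.5
eef_pos: [464.9, 185.9, 72.0]
tool_rot: [-3.141, 0.0, 2.683]
force: [-0.2, 0.3, -0.0]
width: 15.1
```

Call:
play_rows([
  [0,0,0.5],
  [0,0,0.5],
], turn=[0,0], fingers=[0,0])

```text
clock: 7.75
eef_pos: [465.0, 185.9, 71.5]
tool_rot: [-3.141, 0.0, 2.683]
force: [-0.2, -0.1, -0.8]
width: 15.0
```

```bash
python3 -c "
from h import *
plan(464.8,185.8,70,2.684)
p,d=vision.get_image('scene');cv2.imwrite('pics/s6z.png',cv2.resize(p[120:240,140:290],None,fx=4.5,fy=4.5,interpolation=2))
"
```

```text
clock 7.75 pos [465.  185.9  71.5] rot [-3.141  0.     2.683] F [-0.2 -0.1 -0.8] w 15.0 | slide [ 0.1 -0.2  1.5] turn -0.001
```

View pics/s6z.png

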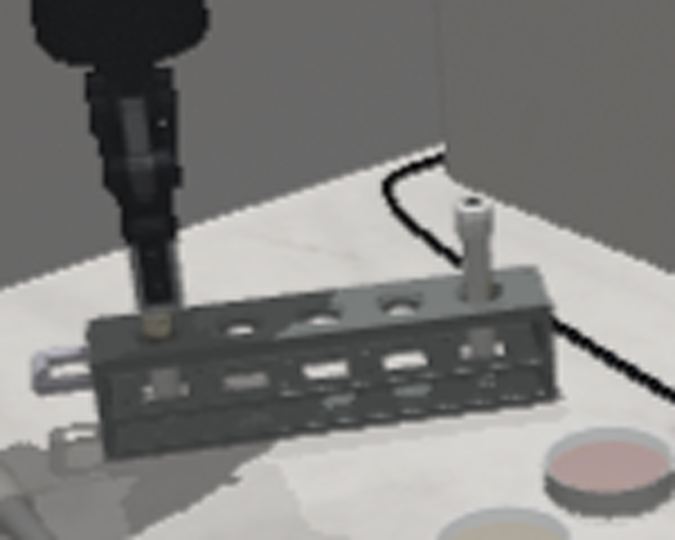

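The tube is in hole 1 and shows in the front window at (165,385). I'll lower the last bit, release and lift.

Call:
play_rows([
  [0,0,1.5],
  [0,0,1.5],
  [0,0,1.5],
  [0,0,1.5],
  [0,0,1.5],
], turn=[0,0,0,0,0], fingers=[0,0.1,0.3,0.4,0.4])

```text
clock: 8.43
eef_pos: [465.1, 186.0, 70.2]
tool_rot: [-3.141, 0.001, 2.683]
force: [-0.6, 0.7, 0.3]
width: 34.2
```

Call:
play_rows([
  [0,0,-20],
  [0,0,-50],
  [0,0,-90],
  [0,0,-120],
  [0,0,-120],
], turn=[0,0,0,0,0], fingers=[0.4,0.4,0.4,0.4,0.4])

```text
clock: 9.05
eef_pos: [466.5, 186.7, 192.3]
tool_rot: [3.138, 0.004, 2.683]
force: [0.7, 0.3, -0.4]
width: 34.0
```

```bash
python3 -c "
from h import *
plan(559.6,-164,190,2.6)
p,d=vision.get_image('scene');cv2.imwrite('pics/s7z.png',cv2.resize(p[120:300,130:400],None,fx=2.9,fy=2.9,interpolation=2))
h=cv2.cvtColor(p,cv2.COLOR_BGR2HSV).astype(int);m=(h[...,0]>=5)&(h[...,0]<=16)&(h[...,1]>70)&(h[...,2]>90);m[:150]=0;m[230:]=0;m[:,:140]=0;m[:,270:]=0
v,u=np.nonzero(m);print(u.mean(),v.mean(),v.min(),v.max());print(onplane('scene',u.mean(),v.mean(),96))
print(proj('scene',[462.3,187.1,112]),proj('scene',[462.3,187.1,84]))
"
```

```text
clock 9.05 pos [466.5 186.7 192.3] rot [3.138 0.004 2.683] F [ 0.7  0.3 -0.4] w 34.0 | slide [-238.6 -273.4    2.2] turn 0.083
172.42222222222222 175.84444444444443 168 182
[461.47991421 183.06216327  96.        ]
[170.81382626 168.03352972] [172.53280167 180.29933161]
```

View pics/s7z.png

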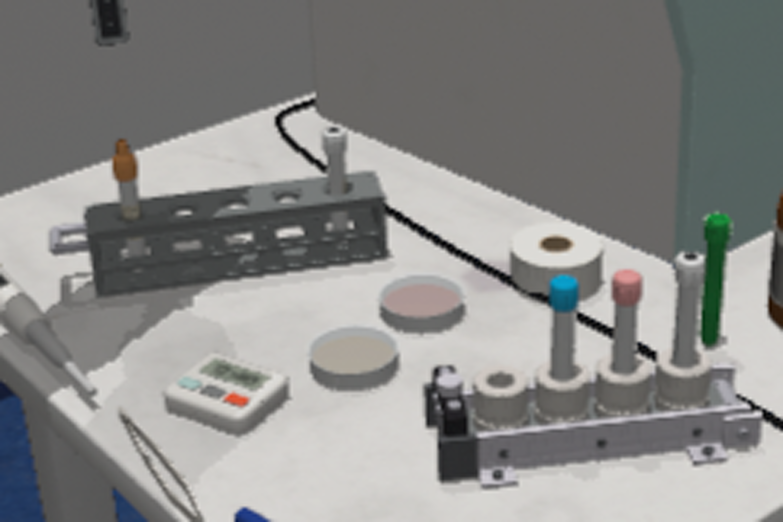

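Orange is seated in place 1: the cap spans rows 168–182, and 168–180 was predicted. Next is blue.

Call:
play_rows([
  [-20,-23,0],
  [-55,-63,0],
  [-95,-109,0],
  [-135,-155,0],
  [-175,-200,0],
], turn=[0.01,0.03,0.05,0.07,0.083], fingers=[0.4,0.4,0.4,0.4,0.4])

```text
clock: 9.72
eef_pos: [533.3, -72.2, 189.4]
tool_rot: [3.141, -0.001, 2.6]
force: [1.1, 0.3, -0.1]
width: 34.2
```

```bash
python3 -c "
from h import *
plan(559.6,-164,150,2.6)
"
```

```text
clock 9.72 pos [533.3 -72.2 189.4] rot [ 3.141e+00 -1.000e-03  2.600e+00] F [ 1.1  0.3 -0.1] w 34.2 | slide [-69.9 -65.2  39.3] turn 0.0
```

Call:
play_rows([
  [-28,-26,10],
  [-52,-48,20],
  [-66,-61,30],
  [-70,-65,39],
  [-70,-65,39],
], turn=[0,0,0,0,0], fingers=[0.4,0.4,0.4,0.4,0.4])

```text
clock: 10.35
eef_pos: [558.9, -162.6, 149.0]
tool_rot: [3.141, -0.004, 2.601]
force: [-0.1, 0.5, -0.2]
width: 34.1
```

Call:
play_rows([
  [0,0,0],
  [0,0,0],
], turn=[0,0], fingers=[0.4,0.4])

```text
clock: 10.6
eef_pos: [559.1, -161.2, 149.4]
tool_rot: [3.141, -0.004, 2.603]
force: [-1.3, 0.3, 0.6]
width: 34.1
```

```bash
python3 -c "
from h import *
plan(559.6,-164,87,2.6)
"
```

```text
clock 10.6 pos [ 559.1 -161.2  149.4] rot [ 3.141 -0.004  2.603] F [-1.3  0.3  0.6] w 34.1 | slide [-2.  -2.2 62.4] turn 0.003
```

Call:
play_rows([
  [-1,-1,18],
  [-2,-2,36],
  [-2,-2,54],
  [-2,-2,62],
  [-2,-2,62],
], turn=[0,0,0,0,0], fingers=[0.4,0.4,0.4,0.4,0.4])

```text
clock: 11.22
eef_pos: [559.1, -163.7, 86.4]
tool_rot: [3.141, -0.005, 2.603]
force: [-0.6, 0.5, -0.6]
width: 34.5
```

Call:
play_rows([
  [0,0,0],
  [0,0,0],
  [0,0,0],
  [0,0,0],
], turn=[0,0,0,0], fingers=[0.2,0,0,0])

```text
clock: 11.72
eef_pos: [559.5, -163.8, 86.9]
tool_rot: [3.141, -0.004, 2.603]
force: [0.4, 0.4, 3.0]
width: 15.2
```

```bash
python3 -c "
from h import *
plan(559.6,-164,157,2.6)
"
```

```text
clock 11.72 pos [ 559.5 -163.8   86.9] rot [ 3.141 -0.004  2.603] F [0.4 0.4 3. ] w 15.2 | slide [  0.1  -0.  -70.1] turn 0.003
```

Call:
play_rows([
  [0,0,-10],
  [0,0,-28],
  [0,0,-50],
  [0,0,-72],
  [0,0,-72],
], turn=[0,0,0,0,0], fingers=[0,0,0,0,0])

```text
clock: 12.35
eef_pos: [561.3, -164.6, 161.6]
tool_rot: [3.139, 0.0, 2.603]
force: [-0.9, 0.2, -1.1]
width: 15.5
```

```bash
python3 -c "
from h import *
plan(496.4,170.3,157,2.684)
p,d=vision.get_image('scene');cv2.imwrite('pics/s8z.png',cv2.resize(p[120:300,130:400],None,fx=2.9,fy=2.9,interpolation=2))
"
```

```text
clock 12.35 pos [ 561.3 -164.6  161.6] rot [3.139 0.    2.603] F [-0.9  0.2 -1.1] w 15.5 | slide [227.5 254.1   5. ] turn -0.081
```

View pics/s8z.png

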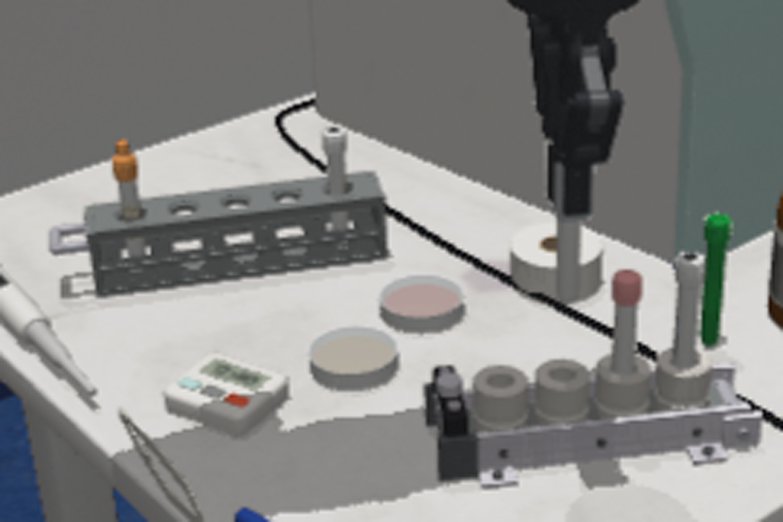

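Blue hangs upright, its bottom at zoom (567,298), and its puck at (562,375) is empty. Carrying it to place 2.

Call:
play_rows([
  [20,22,0],
  [50,56,0],
  [90,100,0],
  [130,145,2],
  [165,184,4],
], turn=[0,-0.02,-0.04,-0.06,-0.081], fingers=[0,0,0,0,0])

```text
clock: 13.02
eef_pos: [511.9, 80.6, 156.2]
tool_rot: [3.14, -0.003, 2.685]
force: [0.4, -0.0, 0.7]
width: 15.0
```

```bash
python3 -c "
from h import *
plan(496.4,170.3,137,2.684)
"
```

```text
clock 13.03 pos [511.9  80.6 156.2] rot [ 3.140e+00 -3.000e-03  2.685e+00] F [ 0.4 -0.   0.7] w 15.0 | slide [53.4 73.6 19.5] turn 0.001
```

Call:
play_rows([
  [20,27,3],
  [38,52,8],
  [48,66,14],
  [53,73.5,19],
  [53,73.5,19],
], turn=[0,0,0,0,0], fingers=[0,0,0,0,0])

```text
clock: 13.65
eef_pos: [496.4, 169.5, 136.9]
tool_rot: [3.142, -0.004, 2.685]
force: [-0.2, -0.1, -0.4]
width: 14.9
```

Call:
play_rows([
  [0,0,0],
  [0,0,0],
], turn=[0,0], fingers=[0,0])

```text
clock: 13.9
eef_pos: [496.8, 168.3, 137.0]
tool_rot: [-3.141, -0.003, 2.683]
force: [-0.5, 0.4, -0.5]
width: 14.9
```

```bash
python3 -c "
from h import *
plan(496.4,170.3,117,2.684)
"
```

```text
clock 13.9 pos [496.8 168.3 137. ] rot [-3.141e+00 -3.000e-03  2.683e+00] F [-0.5  0.4 -0.5] w 14.9 | slide [ 1.2  1.6 20. ] turn -0.001
```

Call:
play_rows([
  [1,1.5,5],
  [1,1.5,12],
  [1,1.5,17],
  [1,1.5,17],
], turn=[0,0,0,0], fingers=[0,0,0,0])

```text
clock: 14.4
eef_pos: [496.1, 170.0, 119.4]
tool_rot: [-3.14, -0.004, 2.683]
force: [-0.1, -0.2, -0.6]
width: 15.1
```

```bash
python3 -c "
from h import *
plan(496.4,170.3,69,2.684)
p,d=vision.get_image('scene');cv2.imwrite('pics/s9z.png',cv2.resize(p[120:240,140:290],None,fx=4.5,fy=4.5,interpolation=2))
"
```

```text
clock 14.4 pos [496.1 170.  119.4] rot [-3.14  -0.004  2.683] F [-0.1 -0.2 -0.6] w 15.1 | slide [-0.3  0.4 50.4] turn -0.001
```

View pics/s9z.png

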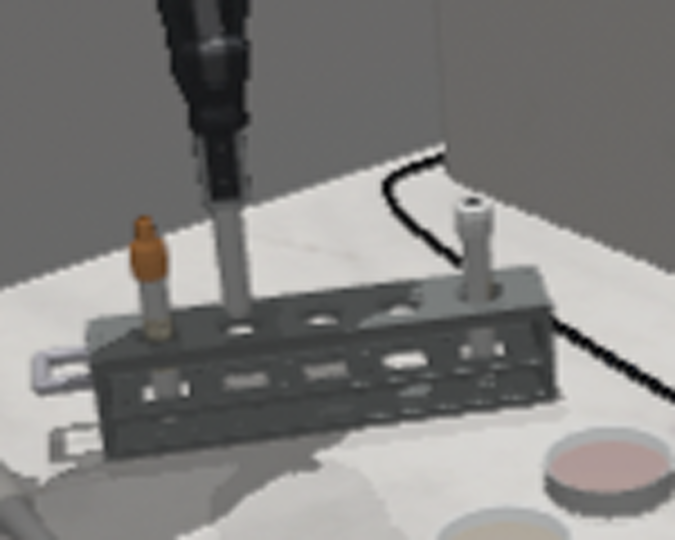

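Blue's bottom at (237,315) is lined up over hole 2 at (240,328). Lowering it.

Call:
play_rows([
  [0,0,10],
  [0,0,20],
  [0,0,30],
  [0,0,40],
  [0,0,47],
], turn=[0,0,0,0,0], fingers=[0,0,0,0,0])

```text
clock: 15.08
eef_pos: [495.9, 170.0, 71.8]
tool_rot: [-3.14, -0.004, 2.683]
force: [0.0, 1.2, -0.8]
width: 15.3
```

```bash
python3 -c "
from h import *
plan(496.4,170.3,69,2.684)
p,d=vision.get_image('scene');cv2.imwrite('pics/s10z.png',cv2.resize(p[120:240,140:290],None,fx=4.5,fy=4.5,interpolation=2))
"
```

```text
clock 15.07 pos [495.9 170.   71.8] rot [-3.14  -0.004  2.683] F [ 0.   1.2 -0.8] w 15.3 | slide [-0.3  0.5  2.8] turn -0.001
```

View pics/s10z.png

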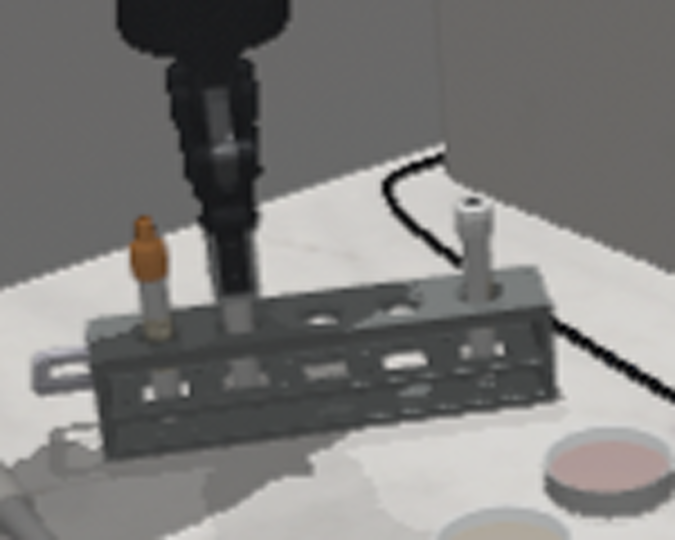

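Blue is inside hole 2 and visible in the second window at (245,375). Lower the last 2.5 mm, release and rise.

Call:
play_rows([
  [0,0,2.5],
  [0,0,2.5],
  [0,0,2.5],
  [0,0,2.5],
  [0,0,2.5],
], turn=[0,0,0,0,0], fingers=[0,0.1,0.3,0.4,0.4])

```text
clock: 15.75
eef_pos: [495.6, 169.9, 68.8]
tool_rot: [-3.14, -0.005, 2.683]
force: [0.4, 0.8, 0.1]
width: 34.2
```

Call:
play_rows([
  [0,0,-20],
  [0,0,-50],
  [0,0,-90],
  [0,0,-120],
  [0,0,-120],
], turn=[0,0,0,0,0], fingers=[0.4,0.4,0.4,0.4,0.4])

```text
clock: 16.38
eef_pos: [497.7, 170.4, 191.0]
tool_rot: [3.14, -0.001, 2.684]
force: [0.4, 0.0, -0.3]
width: 34.1
```

```bash
python3 -c "
from h import *
plan(592.4,-183.5,185,2.6)
p,d=vision.get_image('scene');cv2.imwrite('pics/s11z.png',cv2.resize(p[120:300,130:400],None,fx=2.9,fy=2.9,interpolation=2))
h=cv2.cvtColor(p,cv2.COLOR_BGR2HSV).astype(int);m=(h[...,0]>=95)&(h[...,0]<=110)&(h[...,1]>70)&(h[...,2]>90);m[:150]=0;m[230:]=0;m[:,:140]=0;m[:,270:]=0
v,u=np.nonzero(m);print(u.mean(),v.mean(),v.min(),v.max());print(onplane('scene',u.mean(),v.mean(),88.5))
"
```

```text
clock 16.38 pos [497.7 170.4 191. ] rot [ 3.140e+00 -1.000e-03  2.684e+00] F [ 0.4  0.  -0.3] w 34.1 | slide [-241.5 -275.6    5.1] turn 0.084
190.78571428571428 176.77142857142857 172 182
[494.79203447 167.714974    88.5       ]
```

View pics/s11z.png

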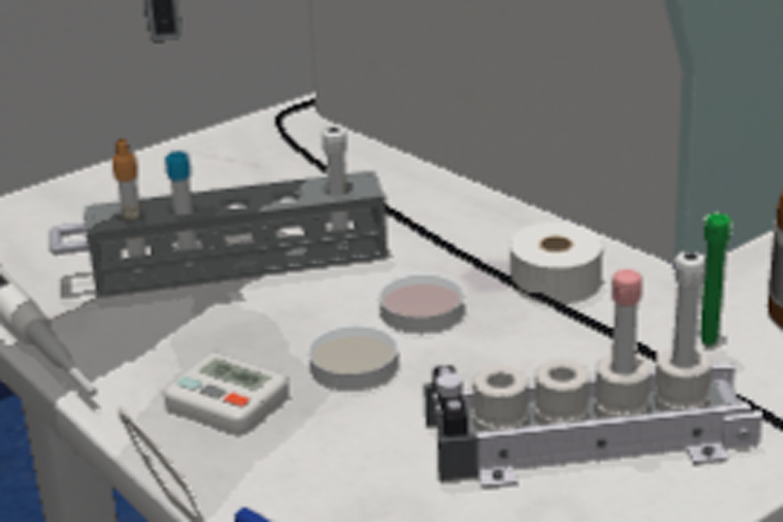

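Blue stands in place 2, cap at zoom (177,165). Next is pink.

Call:
play_rows([
  [-20,-23,0],
  [-55,-63,0],
  [-95,-109,0],
  [-135,-155,2],
  [-175,-200,5],
], turn=[0.01,0.03,0.05,0.07,0.084], fingers=[0.4,0.4,0.4,0.4,0.4])

```text
clock: 17.05
eef_pos: [564.5, -88.3, 182.4]
tool_rot: [-3.14, -0.006, 2.599]
force: [0.5, 0.8, 0.1]
width: 34.2
```

```bash
python3 -c "
from h import *
plan(592.4,-183.5,150,2.6)
"
```

```text
clock 17.05 pos [564.5 -88.3 182.4] rot [-3.14  -0.006  2.599] F [0.5 0.8 0.1] w 34.2 | slide [-73.2 -67.1  32.1] turn -0.001
```

Call:
play_rows([
  [-28,-26,8],
  [-53,-49,16],
  [-68,-62,24],
  [-73,-67,32],
  [-73,-67,32],
], turn=[0,0,0,0,0], fingers=[0.4,0.4,0.4,0.4,0.4])

```text
clock: 17.68
eef_pos: [591.4, -182.1, 148.8]
tool_rot: [-3.14, -0.009, 2.6]
force: [1.2, 0.1, 0.5]
width: 34.0
```

Call:
play_rows([
  [0,0,0],
  [0,0,0],
], turn=[0,0], fingers=[0.4,0.4])

```text
clock: 17.92
eef_pos: [591.6, -180.6, 149.1]
tool_rot: [-3.141, -0.009, 2.602]
force: [0.2, 0.1, -0.2]
width: 34.5
```

```bash
python3 -c "
from h import *
plan(592.4,-183.5,87,2.6)
"
```

```text
clock 17.93 pos [ 591.6 -180.6  149.1] rot [-3.141 -0.009  2.602] F [ 0.2  0.1 -0.2] w 34.5 | slide [-2.7 -2.1 62.1] turn 0.002
```

Call:
play_rows([
  [-1.5,-1,18],
  [-2.5,-2,36],
  [-2.5,-2,54],
  [-2.5,-2,62],
  [-2.5,-2,62],
], turn=[0,0,0,0,0], fingers=[0.4,0.4,0.4,0.4,0.4])

```text
clock: 18.55
eef_pos: [591.7, -183.3, 86.1]
tool_rot: [-3.14, -0.01, 2.602]
force: [0.2, -0.1, 0.6]
width: 34.2
```

Call:
play_rows([
  [0,0,0],
  [0,0,0],
  [0,0,0],
  [0,0,0],
], turn=[0,0,0,0], fingers=[0.2,0,0,0])

```text
clock: 19.05
eef_pos: [592.2, -183.4, 86.7]
tool_rot: [-3.141, -0.009, 2.602]
force: [0.6, -0.5, 2.8]
width: 15.4
```

```bash
python3 -c "
from h import *
plan(592.4,-183.5,157,2.6)
"
```

```text
clock 19.05 pos [ 592.2 -183.4   86.7] rot [-3.141 -0.009  2.602] F [ 0.6 -0.5  2.8] w 15.4 | slide [  0.4  -0.1 -70.3] turn 0.002
```

Call:
play_rows([
  [0,0,-10],
  [0,0,-28],
  [0,0,-50],
  [0,0,-72],
  [0,0,-72],
], turn=[0,0,0,0,0], fingers=[0,0,0,0,0])

```text
clock: 19.68
eef_pos: [594.4, -184.3, 161.4]
tool_rot: [3.141, -0.004, 2.602]
force: [0.0, -0.0, -0.7]
width: 15.1
```

```bash
python3 -c "
from h import *
plan(530.5,153.5,157,2.684)
p,d=vision.get_image('scene');cv2.imwrite('pics/s12z.png',cv2.resize(p[120:300,130:400],None,fx=2.9,fy=2.9,interpolation=2))
"
```

```text
clock 19.68 pos [ 594.4 -184.3  161.4] rot [ 3.141 -0.004  2.602] F [ 0.  -0.  -0.7] w 15.1 | slide [228.4 256.9   5.5] turn -0.082
```

View pics/s12z.png

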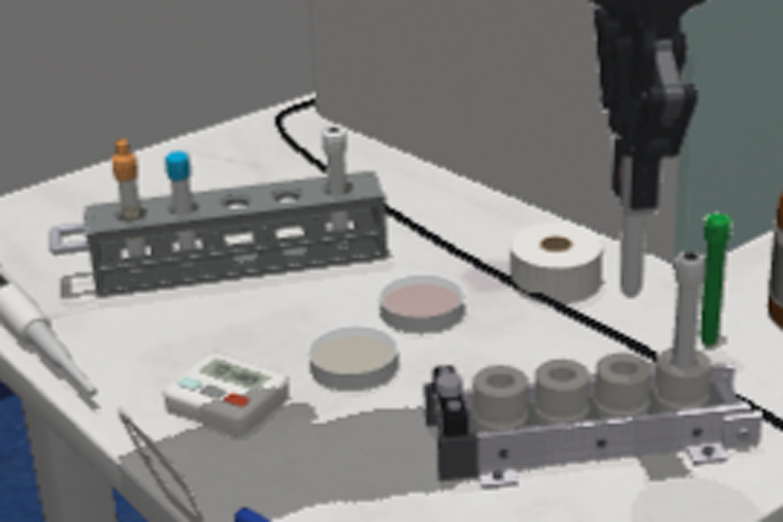

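Pink is held upright, its bottom at zoom (632,295). Carrying it to place 3.

Call:
play_rows([
  [20,22,0],
  [50,56,0],
  [90,100,0],
  [130,145,2],
  [165,185,4],
], turn=[0,-0.02,-0.04,-0.06,-0.082], fingers=[0,0,0,0,0])

```text
clock: 20.35
eef_pos: [545.6, 62.0, 156.2]
tool_rot: [-3.141, -0.009, 2.685]
force: [0.7, 0.6, -0.9]
width: 15.3
```

```bash
python3 -c "
from h import *
plan(530.5,153.5,137,2.684)
"
```

```text
clock 20.35 pos [545.6  62.  156.2] rot [-3.141 -0.009  2.685] F [ 0.7  0.6 -0.9] w 15.3 | slide [53.7 75.5 19.7] turn 0.001
```

Call:
play_rows([
  [20,28,3],
  [38,53,8],
  [48,68,14],
  [53.5,75.5,19],
  [53.5,75.5,19],
], turn=[0,0,0,0,0], fingers=[0,0,0,0,0])

```text
clock: 20.98
eef_pos: [530.4, 152.9, 137.0]
tool_rot: [-3.14, -0.009, 2.685]
force: [0.5, -0.4, -0.6]
width: 15.2
```

Call:
play_rows([
  [0,0,0],
  [0,0,0],
], turn=[0,0], fingers=[0,0])

```text
clock: 21.22
eef_pos: [530.7, 151.6, 137.1]
tool_rot: [-3.14, -0.009, 2.683]
force: [-0.3, 0.9, -0.4]
width: 14.6
```

```bash
python3 -c "
from h import *
plan(530.5,153.5,117,2.684)
"
```

```text
clock 21.23 pos [530.7 151.6 137.1] rot [-3.14  -0.009  2.683] F [-0.3  0.9 -0.4] w 14.6 | slide [ 0.9  1.6 20.2] turn -0.001
```

Call:
play_rows([
  [1,1.5,5],
  [1,1.5,12],
  [1,1.5,17],
  [1,1.5,17],
], turn=[0,0,0,0], fingers=[0,0,0,0])

```text
clock: 21.72
eef_pos: [529.9, 153.3, 119.5]
tool_rot: [-3.139, -0.01, 2.683]
force: [0.3, -0.4, -0.6]
width: 14.8
```

```bash
python3 -c "
from h import *
plan(530.5,153.5,69,2.684)
p,d=vision.get_image('scene');cv2.imwrite('pics/s13z.png',cv2.resize(p[120:240,140:290],None,fx=4.5,fy=4.5,interpolation=2))
"
```

```text
clock 21.73 pos [529.9 153.3 119.5] rot [-3.139 -0.01   2.683] F [ 0.3 -0.4 -0.6] w 14.8 | slide [-1.   0.6 50.5] turn -0.001
```

View pics/s13z.png

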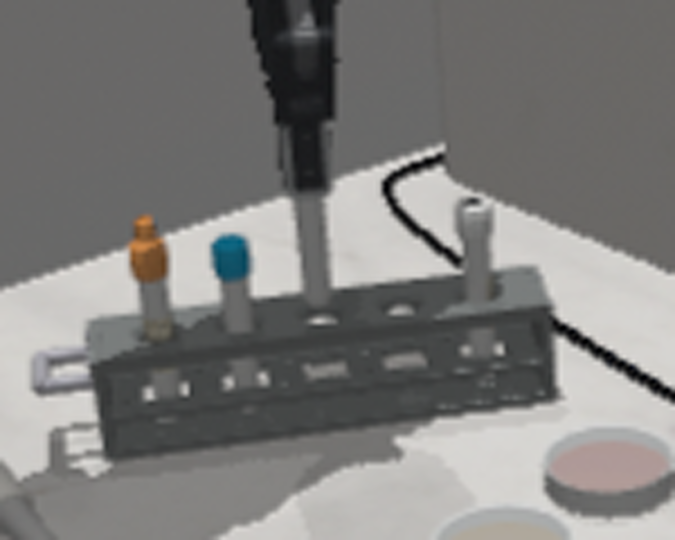

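Pink's bottom at (318,305) is lined up with hole 3 at (322,320).

Call:
play_rows([
  [-0.5,0.5,10],
  [-0.5,0.5,20],
  [-0.5,0.5,30],
  [-0.5,0.5,40],
  [-0.5,0.5,47],
], turn=[0,0,0,0,0], fingers=[0,0,0,0,0])

```text
clock: 22.4
eef_pos: [530.1, 153.6, 71.9]
tool_rot: [-3.139, -0.01, 2.683]
force: [-0.1, -0.0, -1.4]
width: 15.6
```

```bash
python3 -c "
from h import *
plan(530.5,153.5,69,2.684)
p,d=vision.get_image('scene');cv2.imwrite('pics/s14z.png',cv2.resize(p[120:240,140:290],None,fx=4.5,fy=4.5,interpolation=2))
"
```

```text
clock 22.4 pos [530.1 153.6  71.9] rot [-3.139 -0.01   2.683] F [-0.1 -0.  -1.4] w 15.6 | slide [-0.4  0.1  2.9] turn -0.001
```

View pics/s14z.png

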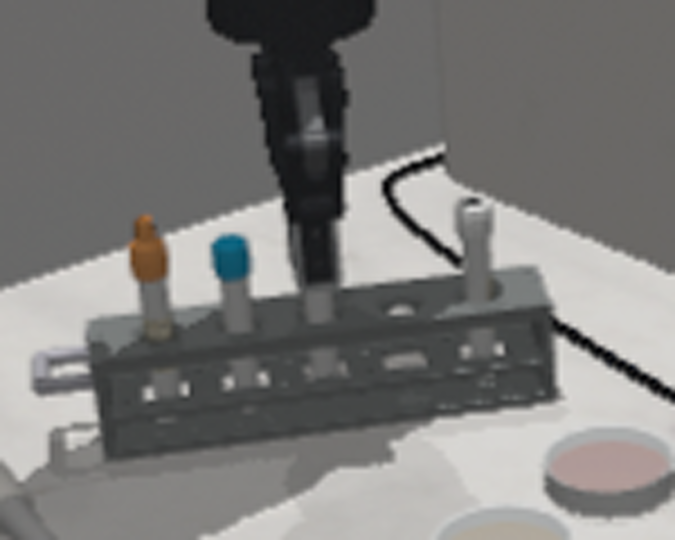

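Pink is inside hole 3, visible in the window at (325,365). Release and rise.

Call:
play_rows([
  [0,0,2.5],
  [0,0,2.5],
  [0,0,2.5],
  [0,0,2.5],
  [0,0,2.5],
], turn=[0,0,0,0,0], fingers=[0,0.1,0.3,0.4,0.4])

```text
clock: 23.08
eef_pos: [529.7, 153.5, 69.0]
tool_rot: [-3.138, -0.01, 2.683]
force: [0.6, 0.0, -0.6]
width: 34.5
```

Call:
play_rows([
  [0,0,-20],
  [0,0,-50],
  [0,0,-90],
  [0,0,-120],
  [0,0,-120],
], turn=[0,0,0,0,0], fingers=[0.4,0.4,0.4,0.4,0.4])

```text
clock: 23.7
eef_pos: [532.6, 153.7, 191.3]
tool_rot: [3.141, -0.007, 2.683]
force: [0.7, -0.3, -0.3]
width: 34.1
```

```bash
python3 -c "
from h import *
plan(624.5,-202.8,190,2.6)
p,d=vision.get_image('scene');cv2.imwrite('pics/s15z.png',cv2.resize(p[120:300,130:400],None,fx=2.9,fy=2.9,interpolation=2))
"
```

```text
clock 23.7 pos [532.6 153.7 191.3] rot [ 3.141 -0.007  2.683] F [ 0.7 -0.3 -0.3] w 34.1 | slide [-240.1 -279.1   -0.4] turn 0.083
```

View pics/s15z.png

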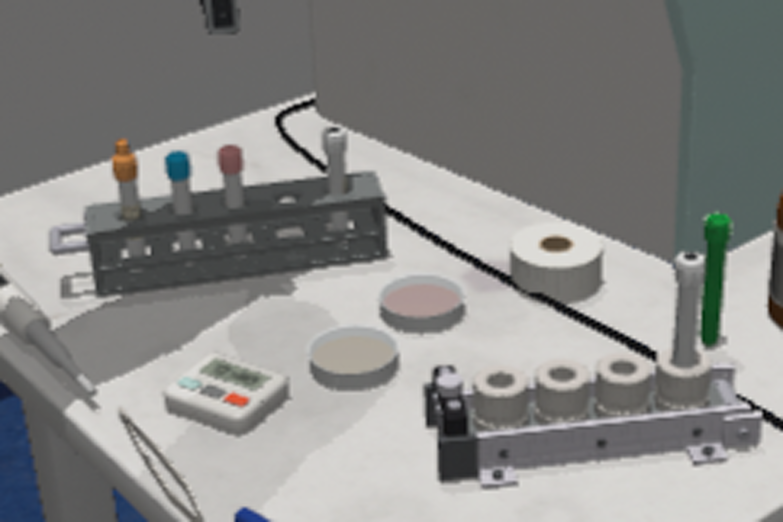

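Pink stands in place 3, cap at zoom (230,160). Last is white.

Call:
play_rows([
  [-20,-23,0],
  [-55,-63,0],
  [-95,-109,0],
  [-135,-155,2],
  [-175,-202,3],
], turn=[0.01,0.03,0.05,0.07,0.083], fingers=[0.4,0.4,0.4,0.4,0.4])

```text
clock: 24.38
eef_pos: [598.4, -106.4, 183.7]
tool_rot: [-3.138, -0.012, 2.6]
force: [0.8, 0.6, -0.2]
width: 33.7
```

```bash
python3 -c "
from h import *
plan(624.5,-202.8,160,2.6)
"
```

```text
clock 24.38 pos [ 598.4 -106.4  183.7] rot [-3.138 -0.012  2.6  ] F [ 0.8  0.6 -0.2] w 33.7 | slide [-72.3 -69.1  23.1] turn 0.0
```

Call:
play_rows([
  [-28,-27,6],
  [-53,-51,12],
  [-67,-64,18],
  [-72,-69,23],
  [-72,-69,23],
], turn=[0,0,0,0,0], fingers=[0.4,0.4,0.4,0.4,0.4])

```text
clock: 25.0
eef_pos: [623.8, -201.3, 159.1]
tool_rot: [-3.139, -0.014, 2.601]
force: [-0.2, 0.8, -0.2]
width: 34.0
```

Call:
play_rows([
  [0,0,0],
  [0,0,0],
], turn=[0,0], fingers=[0.4,0.4])

```text
clock: 25.25
eef_pos: [624.0, -199.7, 159.4]
tool_rot: [-3.139, -0.014, 2.603]
force: [0.8, -0.5, -0.8]
width: 34.0
```

```bash
python3 -c "
from h import *
plan(624.5,-202.8,96,2.6)
"
```

```text
clock 25.25 pos [ 624.  -199.7  159.4] rot [-3.139 -0.014  2.603] F [ 0.8 -0.5 -0.8] w 34.0 | slide [-2.9 -2.3 63.4] turn 0.003
```

Call:
play_rows([
  [-1.5,-1,18],
  [-3,-2.5,36],
  [-3,-2.5,54],
  [-3,-2.5,63],
  [-3,-2.5,63],
], turn=[0,0,0,0,0], fingers=[0.4,0.4,0.4,0.4,0.4])

```text
clock: 25.88
eef_pos: [623.9, -202.9, 95.2]
tool_rot: [-3.139, -0.016, 2.603]
force: [-0.3, -0.5, -0.1]
width: 34.3
```

Call:
play_rows([
  [0,0,0],
  [0,0,0],
  [0,0,0],
  [0,0,0],
], turn=[0,0,0,0], fingers=[0.2,0,0,0])

```text
clock: 26.38
eef_pos: [624.3, -203.0, 95.8]
tool_rot: [-3.139, -0.015, 2.603]
force: [-0.2, 0.4, 3.5]
width: 14.9
```

```bash
python3 -c "
from h import *
plan(624.5,-202.8,166,2.6)
"
```

```text
clock 26.38 pos [ 624.3 -203.    95.8] rot [-3.139 -0.015  2.603] F [-0.2  0.4  3.5] w 14.9 | slide [  1.    0.1 -70.2] turn 0.003
```

Call:
play_rows([
  [0,0,-10],
  [0.5,0,-28],
  [0.5,0,-50],
  [1,0,-70],
  [1,0,-70],
], turn=[0,0,0,0,0], fingers=[0,0,0,0,0])

```text
clock: 27.0
eef_pos: [625.9, -203.5, 168.6]
tool_rot: [-3.14, -0.01, 2.603]
force: [-0.2, 0.2, -1.0]
width: 15.1
```

```bash
python3 -c "
from h import *
plan(564.6,136.7,166,2.684)
p,d=vision.get_image('scene');cv2.imwrite('pics/s16z.png',cv2.resize(p[120:300,130:400],None,fx=2.9,fy=2.9,interpolation=2))
"
```

```text
clock 27.0 pos [ 625.9 -203.5  168.6] rot [-3.14  -0.01   2.603] F [-0.2  0.2 -1. ] w 15.1 | slide [227.1 260.6   4.5] turn -0.081
```

View pics/s16z.png

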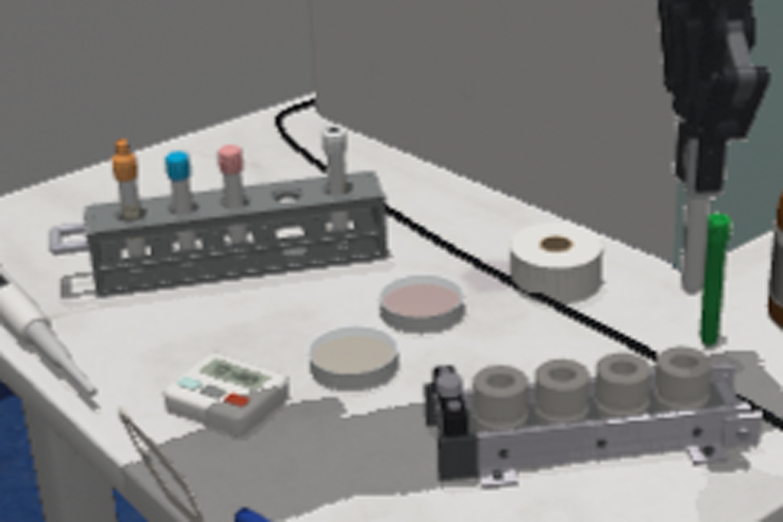

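White is held upright, its bottom at zoom (692,290), and all four pucks are empty. Carrying it to place 4.

Call:
play_rows([
  [20,23,0],
  [50,57,0],
  [90,103,0],
  [130,149,2],
  [165,189,3],
], turn=[0,-0.02,-0.04,-0.06,-0.081], fingers=[0,0,0,0,0])

```text
clock: 27.68
eef_pos: [578.9, 46.4, 165.0]
tool_rot: [-3.14, -0.014, 2.686]
force: [0.2, 0.1, -0.5]
width: 15.1
```

```bash
python3 -c "
from h import *
plan(564.6,136.7,147,2.684)
"
```

```text
clock 27.68 pos [578.9  46.4 165. ] rot [-3.14  -0.014  2.686] F [ 0.2  0.1 -0.5] w 15.1 | slide [52.3 74.8 18.7] turn 0.002
```

Call:
play_rows([
  [20,28,3],
  [38,53,8],
  [48,68,14],
  [52.5,75,18],
  [52.5,75,18],
], turn=[0,0,0,0,0], fingers=[0,0,0,0,0])

```text
clock: 28.3
eef_pos: [564.4, 136.3, 147.1]
tool_rot: [-3.139, -0.015, 2.686]
force: [-0.2, -0.6, -0.7]
width: 15.3
```

Call:
play_rows([
  [0,0,0],
  [0,0,0],
], turn=[0,0], fingers=[0,0])

```text
clock: 28.55
eef_pos: [564.8, 134.9, 147.3]
tool_rot: [-3.139, -0.014, 2.684]
force: [0.2, -0.1, 0.3]
width: 14.9
```

```bash
python3 -c "
from h import *
plan(564.6,136.7,128,2.684)
"
```

```text
clock 28.55 pos [564.8 134.9 147.3] rot [-3.139 -0.014  2.684] F [ 0.2 -0.1  0.3] w 14.9 | slide [ 0.7  1.6 19.3] turn -0.0
```

Call:
play_rows([
  [0.5,1.5,5],
  [0.5,1.5,12],
  [0.5,1.5,17],
  [0.5,1.5,17],
], turn=[0,0,0,0], fingers=[0,0,0,0])

```text
clock: 29.05
eef_pos: [564.3, 136.4, 129.7]
tool_rot: [-3.138, -0.015, 2.684]
force: [-0.0, 0.0, 0.3]
width: 15.3
```

```bash
python3 -c "
from h import *
plan(564.6,136.7,78,2.684)
p,d=vision.get_image('scene');cv2.imwrite('pics/s17z.png',cv2.resize(p[120:240,140:290],None,fx=4.5,fy=4.5,interpolation=2))
"
```

```text
clock 29.05 pos [564.3 136.4 129.7] rot [-3.138 -0.015  2.684] F [-0.   0.   0.3] w 15.3 | slide [-0.9  0.5 51.7] turn -0.0
```

View pics/s17z.png

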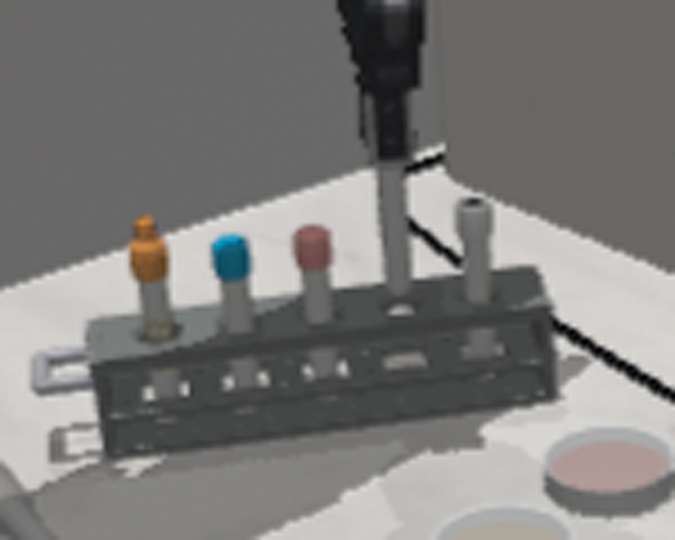

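White's bottom at (398,292) is lined up with hole 4 at (400,308).

Call:
play_rows([
  [-0.5,0.5,10],
  [-0.5,0.5,20],
  [-0.5,0.5,30],
  [-1,0.5,40],
  [-1,0.5,48],
], turn=[0,0,0,0,0], fingers=[0,0,0,0,0])

```text
clock: 29.72
eef_pos: [564.8, 136.6, 81.1]
tool_rot: [-3.138, -0.015, 2.684]
force: [-0.3, -0.4, -0.0]
width: 15.2
```

```bash
python3 -c "
from h import *
plan(564.6,136.7,78,2.684)
p,d=vision.get_image('scene');cv2.imwrite('pics/s18z.png',cv2.resize(p[120:240,140:290],None,fx=4.5,fy=4.5,interpolation=2))
"
```

```text
clock 29.73 pos [564.8 136.6  81.1] rot [-3.138 -0.015  2.684] F [-0.3 -0.4 -0. ] w 15.2 | slide [ 0.2 -0.   3.1] turn -0.0
```

View pics/s18z.png

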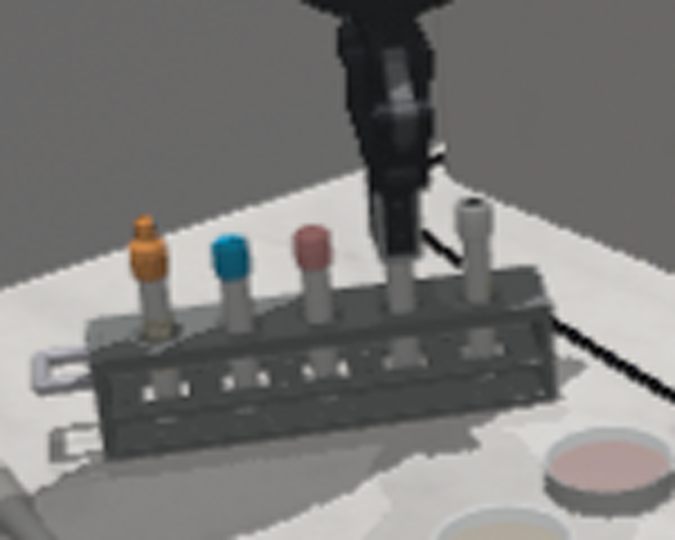

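White is inside hole 4, visible in the window at (403,355). Release and rise.

Call:
play_rows([
  [0,0,2.5],
  [0,0,2.5],
  [0,0,2.5],
  [0,0,2.5],
  [0,0,2.5],
], turn=[0,0,0,0,0], fingers=[0,0.1,0.3,0.4,0.4])

```text
clock: 30.4
eef_pos: [564.2, 136.5, 77.8]
tool_rot: [-3.137, -0.016, 2.684]
force: [0.4, 0.2, 0.6]
width: 34.3
```

Call:
play_rows([
  [0,0,-20],
  [0,0,-50],
  [0,0,-90],
  [0,0,-130],
  [0,0,-140],
], turn=[0,0,0,0,0], fingers=[0.4,0.4,0.4,0.4,0.4])

```text
clock: 31.02
eef_pos: [568.0, 136.4, 220.6]
tool_rot: [-3.141, -0.012, 2.684]
force: [-0.2, 0.7, -1.3]
width: 34.3
```

Call:
play_rows([
  [-20,-30,-10],
  [-50,-70,-10],
  [-80,-110,-10],
  [-90,-125,-10],
  [-90,-125,-10],
], turn=[0,0,0,0,0], fingers=[0.4,0.4,0.4,0.4,0.4])

```text
clock: 31.65
eef_pos: [593.1, -16.6, 228.9]
tool_rot: [-3.14, -0.014, 2.681]
force: [0.3, 0.3, 0.2]
width: 34.0
```

```bash
python3 -c "
from h import *
plan(564.6,136.7,128,2.684)
p,d=vision.get_image('scene');cv2.imwrite('pics/s19z.png',cv2.resize(p[120:240,140:290],None,fx=4.5,fy=4.5,interpolation=2))
q,D=vision.get_image('top');cv2.imwrite('pics/t19z.png',cv2.resize(q[180:310,150:300],None,fx=4.5,fy=4.5,interpolation=2))
P=pts('top',D)
for n,x,y,h in(('b',462.3,187.1,112),('d',496.4,170.3,97),('a',530.5,153.5,97),('c',564.6,136.7,106)):
    Q=P[(np.hypot(P[...,0]-x,P[...,1]-y)<14)&(P[...,2]>75)&(P[...,2]<130)];print(n,'expect top',h,'max',Q[:,2].max().round(1) if len(Q) else None,'xy off',(np.median(Q[:,:2],0)-[x,y]).round(1) if len(Q) else None, len(Q))
"
```

```text
clock 31.65 pos [593.1 -16.6 228.9] rot [-3.14  -0.014  2.681] F [0.3 0.3 0.2] w 34.0 | slide [ 92.3 124.8 102. ] turn -0.003
b expect top 112 max None xy off None 0
d expect top 97 max None xy off None 0
a expect top 97 max None xy off None 0
c expect top 106 max None xy off None 0
```

View pics/s19z.png

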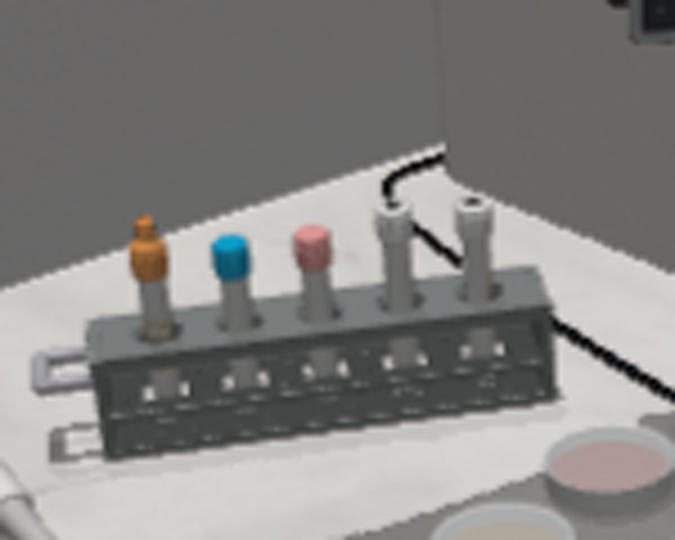

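View pics/t19z.png

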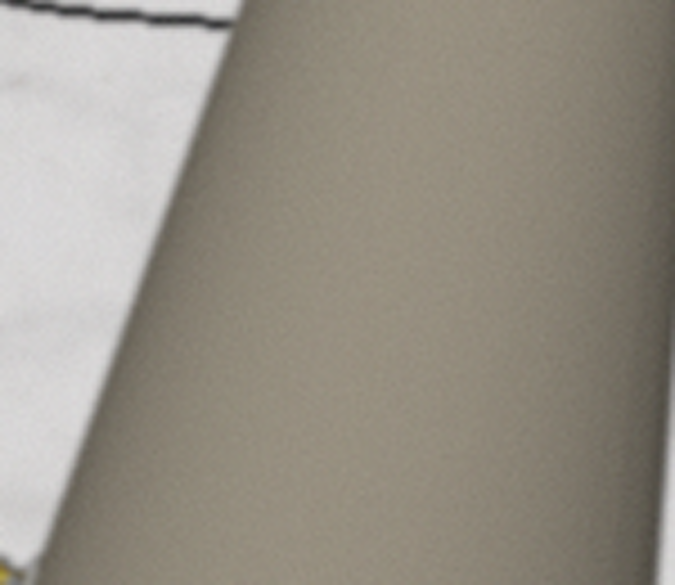

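In the scene picture all five tubes stand upright in the rack: orange (148,255), blue (232,258), pink (313,250), white (393,220), plus the original one (474,215). The arm blocks the top view, so I'll check heights from the scene depth.

```bash
python3 -c "
from h import *
p,D=vision.get_image('scene');P=pts('scene',D)
for n,x,y,h in(('b',462.3,187.1,112),('d',496.4,170.3,97),('a',530.5,153.5,97),('c',564.6,136.7,106),('5th',598.7,120,102)):
    Q=P[(np.hypot(P[...,0]-x,P[...,1]-y)<15)&(P[...,2]>75)&(P[...,2]<130)];print(n,'expect top',h,'p98',np.percentile(Q[:,2],98).round(1),'xy off surface',(np.median(Q[:,:2],0)-[x,y]).round(1),len(Q))
"
```

```text
b expect top 112 p98 110.4 xy off surface [-1.2 -5.8] 123
d expect top 97 p98 96.7 xy off surface [-2.6 -6.1] 90
a expect top 97 p98 96.6 xy off surface [-3.2 -6.2] 86
c expect top 106 p98 104.0 xy off surface [-2.  -5.7] 106
5th expect top 102 p98 100.8 xy off surface [-2.6 -5.1] 95
```

All five tops are at seated height, and their surface offsets match those of the tube already in the rack. Handing in.

```bash
python3 -c "
from cell import ctrl
print(ctrl.finish_job(), ctrl.read_state()['clock'])"
```

```text
the job is handed in; nothing more can be done
the job is handed in; nothing more can be done
```

I moved all four tubes into the grey rack in lane order and handed the job in at about 32 s. From the handle they are orange (tube_b), blue (tube_d), pink (tube_a) and white (tube_c).

**Last checks:** In the final scene picture all four stand upright in their places, and the gripper is well clear. Their measured top heights are within 2 mm of the seated values: 110.4, 96.7, 96.6 and 104.0 mm against 112, 97, 97 and 106. Their positions match that of the tube already in the fifth place to about 1 mm.

**What fell short:**
- **Top-view check:** the final top-camera check gave no readings because the arm blocked its view, so the heights rest on the scene camera alone.
- **Orange grip:** I corrected one grip move the wrong way, so the orange tube was held about 3 mm off the pad centre. I allowed for that when placing it.

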